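Line up specimen cassettes by height in the safety cabinet

TASK

Stand the four specimen cassettes upright on the four marks of the white board in order of height: the tallest on the blue mark, then ever shorter along the row, each centred on its own mark and squared up with it. One of them is stuck down in the pocket of the aluminium rack: draw it straight up by the top that sticks out. Set each one down gently without dropping or toppling any, let go of them all, and leave the bottle and the aluminium sleeve where they are.

Things in the scene. Friction and masses are not known exactly. Their poses are not given: they have to be found in the camera images.
- cassette_yellow: Rigid clear specimen box, dark core, yellow cap, 28 (its x) x 46 (its y) x 60 mm tall, about 100 g; grip across the 28. Origin: centre of its underside, z up. Starts standing loose on the white mat (z = 0).
- cassette_red: Rigid clear specimen box, dark core, red cap, 28 (its x) x 46 (its y) x 80 mm tall, about 130 g; grip across the 28. Origin: centre of its underside, z up. Starts standing loose on the white mat (z = 0).
- cassette_green: Rigid clear specimen box, dark core, green cap, 28 (its x) x 46 (its y) x 100 mm tall, about 160 g; grip across the 28. Origin: centre of its underside, z up. Starts on z = 0 in the narrow pocket (32 x 50 mm, same axes) of a fixed aluminium rack, 64 x 102 mm, centred on it; walls 16 mm thick and 56 mm high, so only its top 44 mm sticks out. Slides out straight up.
- cassette_black: Rigid clear specimen box, dark core, black cap, 28 (its x) x 46 (its y) x 120 mm tall, about 190 g; grip across the 28. Origin: centre of its underside, z up. Starts standing loose on the white mat (z = 0).
- mark_blue: Blue rectangle: the mark at one end of the row (which end varies), for the tallest cassette. 44 mm (its x) by 62 mm (its y); origin at its centre on the board's top (z = 4 mm). The four marks lie 75 mm apart in a straight row along their common y axis on a fixed white board, 85 x 320 x 4 mm.
- mark_inner_a: Grey rectangle with black outline, one of the two inner marks; which of the two is next to the blue one varies. 44 mm (its x) by 62 mm (its y); origin at its centre on the board's top (z = 4 mm). The four marks lie 75 mm apart in a straight row along their common y axis on a fixed white board, 85 x 320 x 4 mm.
- mark_inner_b: Grey rectangle with black outline, the other inner mark. 44 mm (its x) by 62 mm (its y); origin at its centre on the board's top (z = 4 mm). The four marks lie 75 mm apart in a straight row along their common y axis on a fixed white board, 85 x 320 x 4 mm.
- mark_last: Grey rectangle with black outline, at the end of the row opposite the blue mark. 44 mm (its x) by 62 mm (its y); origin at its centre on the board's top (z = 4 mm). The four marks lie 75 mm apart in a straight row along their common y axis on a fixed white board, 85 x 320 x 4 mm.
- bottle: Bystander: small loose amber bottle with a blue cap, 52 mm across, 110 mm tall. Origin: centre of its underside.
- sleeve: Bystander: loose square aluminium sleeve with capped ends lying flat, 194 mm long (its x), 35 mm wide and high. Origin: centre of its underside.

How it is judged:
By the outcome, as a careful person would: the job done as asked, in the order asked, and still so for the second after the job is handed in, with the robot touching nothing.
It also fails if it takes over 104 s, if anything falls off the work surface, if the arm or the gripper's body presses on something with over 40 N, if the wrist force passes 120 N, or if a joint passes its speed limit or range.

ROBOT

A 7-joint arm with a two-finger parallel gripper is mounted at the origin on the work surface. World frame = base frame: x ahead of the robot, y to its left, z up, the work surface at z = 0. Lengths are in m, angles in rad, forces in N, time in s.
With the tool pointing down it reaches from about 0.425 to 0.925 m from the base axis. Payload 6.8 kg.
Tool frame: the origin (TCP) lies on the front face of the gripper's body, between the roots of the fingers; the fingertips stand 73 mm ahead of it and the grasp point (between the pads) lies 54 mm ahead of it; z points along the fingers, y is the line along which they close (so a half turn about z gives the same grasp; the last joint's range is limited). The gripper opens to 85 mm and grips with 20 to 120 N. Pads are 22 mm wide; open, the fingers measure 114 mm over their backs; the gripper's body (76 mm by 85 mm) begins 54 mm behind the grasp point. The pads swing forward as they close: fully open they stand 13 mm farther back than shut.
Start: joints at [1.187, 0.477, 0.022, 1.555, -0.011, 1.109, -0.083], TCP at [0.184, -0.65, 0.304] pointing down, gripper open.
Joint ranges: [-2.96, 2.96], [-0.34, 2.1], [-1.41, 1.46], [0.24, 2.44], [-1.37, 4.51], [0.17, 1.92], [-2.96, 2.96]. Speed limits (rad/s): [2.39, 2.39, 3.14, 3.14, 3.14, 3.14, 3.14].

INTERFACE

Orientations are given as a unit quaternion [w, x, y, z].
In Python, from station import bot, optics gives the robot as it stands.
- The arm moves only by the tool drive_tool, never from a script. Its argument "deltas" is a list of rows, each an object with "gripper": the closure in counts, from 0 (fully open) to 255 (shut); "offset": the shift along the tool's x, y, z in units of 1000 mm (1.0 is 1000 mm), a list of three; "angular": the turn, a rotation vector about the tool's x, y, z in units of 45 degrees (1.0 is 45 degrees), a list of three. In form: [{"gripper": gripper, "offset": [dx, dy, dz], "angular": [rx, ry, rz]}, ...]. A call has 1 to 5 rows; each row is the pose to reach, as a shift and turn from the pose commanded when the call began, along the tool's axes at that moment; what a row does not reach only later rows make up. A row lasts 1/10 s, in which the tool goes at most 50 mm and 8.59 degrees, less where a joint would pass 70% of its speed; a pose out of reach is approached as far as the arm can. A call with a number of a shift or a turn outside -1 to 1 is refused whole. A call with a gripper value outside its range is refused whole. The fingers move at their own pace and stop on an object; "grip_force" is the grip in N (left out, the last holds). Time passes only in rows, so rows that repeat a pose let the fingers close. It gives the time, the measured TCP pose, the force, the opening and the grip force at its end, in the units of the state.
- bot.get_obs(): the state, without advancing time (a new reading comes with each control period).
- optics.read_camera(name): name is "scene" or "top" or "wrist"; returns the picture (480x640x3 uint8, blue, green, red); there is no depth.
- optics.camera_model(name): a dict with "fx", "fy", "cx", "cy" (pixels), "cam_to_world" (4x4, takes a point from camera to world coordinates). Camera axes: x right, y up, looking along -z (the intrinsics and any distortion apply to the point x, -y, -z); pixel columns grow to the right and rows downward; lengths in m; the calibration is good to about 2 mm. The wrist camera is an equidistant fisheye: a pixel r from the principal point sees the ray r / f radians off the axis. A picture is of the moment at which its call begins: read the wrist's pose just before it. camera_model takes no time and is no camera call; for the wrist camera it gives the pose at the moment of the call.
- bot.hand_in(): hands the job in; it is judged then, once.
The state is a dict: "t": time; "q": joint angles; "joint_vel": joint speeds; "joint_torque": joint torques, N m; "eef_pos": TCP position; "tool_rot": TCP orientation; "contact_force": force on the tool from outside, world axes, zero at the start; "torque": the same for the moment, N m; "gripper_width": opening from 0.0 (shut) to 1.0 (fully open); "grasp_force": force on a finger pad.
Only numpy, scipy, OpenCV 4.12 (cv2) and the standard library are available. Lean on these libraries where they do the work, as an engineer would, in place of code of your own. Each camera call takes 0.05 s, during which the arm holds its last target. There are 200 camera calls.

## Working session

There is one attempt and no reset: what is moved stays moved. The work goes in short steps, Python scripts to look and compute and a tool call to move; the robot and the scene stay as the last step left them, time stands still between calls to the robot, and variables do not carry over. Pictures are saved under pics/ and viewed, at most 14 in all, crops included, and the job is handed in when it is done.

Besides the shell and the picture viewer there is one more tool, called after "Call:" in YAML: its name, and indented under it one key for each argument. drive_tool: Moves the arm, as the interface text tells. Its arguments: {"type":"object","properties":{"deltas":{"type":"array"},"grip_force":{"type":"number"}},"required":["deltas"]}

```bash
mkdir -p pics; ls
python3 - <<'E'
from station import bot, optics
import cv2,numpy as np
np.set_printoptions(precision=4,suppress=True)
print(bot.get_obs())
for n in ("scene","top"):
    im=optics.read_camera(n); cv2.imwrite(f"pics/{n}0.png",im); m=optics.camera_model(n); print(n,m)
E
```

```text
pics
{'t': 0.0, 'q': array([ 1.1869,  0.4778,  0.0223,  1.5565, -0.0115,  1.1093, -0.0831]), 'joint_vel': array([ 0.0009,  0.001 ,  0.0006, -0.0016,  0.0009,  0.0005, -0.0002]), 'joint_torque': array([ -0.0002, -59.6449,   1.6082, -28.1202,   0.0125,   0.0094,
         0.0001]), 'eef_pos': array([ 0.1837, -0.649 ,  0.3029]), 'tool_rot': array([-0.0009,  0.9905,  0.1375, -0.0002]), 'contact_force': array([ 0.6552, -0.2318,  1.3208]), 'torque': array([ 0.0197, -0.0173,  0.009 ]), 'grasp_force': 0.0, 'gripper_width': 1.001640611498529}
scene {'fx': 478.9893850227907, 'fy': 478.9893850227907, 'cx': 324.84023745909155, 'cy': 235.06261896406755, 'cam_to_world': array([[ 0.2797, -0.6422,  0.7137,  1.244 ],
       [ 0.9601,  0.1873, -0.2077, -0.1911],
       [-0.0003,  0.7433,  0.6689,  0.67  ],
       [ 0.    ,  0.    ,  0.    ,  1.    ]])}
top {'fx': 553.5578540737679, 'fy': 553.5578540737679, 'cx': 314.53213725502434, 'cy': 243.28203653965159, 'cam_to_world': array([[ 0.015 ,  0.9934, -0.1139,  0.451 ],
       [-0.9998,  0.0133, -0.0154,  0.0004],
       [-0.0137,  0.1141,  0.9934,  1.0387],
       [ 0.    ,  0.    ,  0.    ,  1.    ]])}
```

View pics/scene0.png

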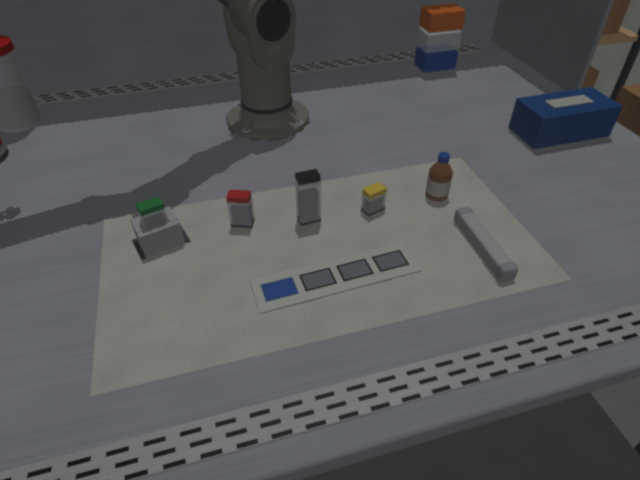

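View pics/top0.png

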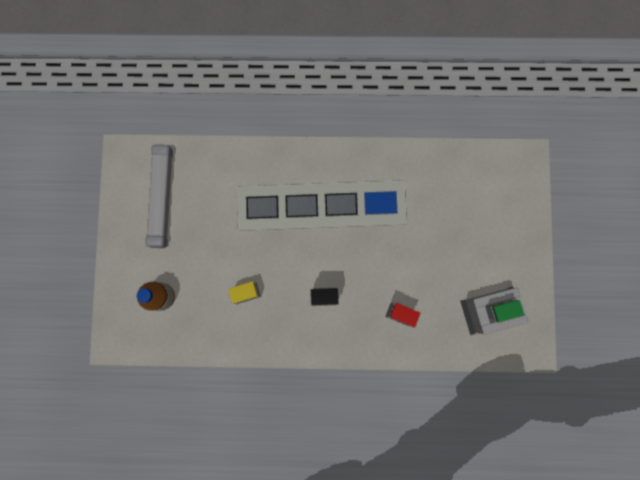

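The top view shows the marks in a row, grey at (262,207), (302,206) and (341,204) and blue at (381,203). The caps are yellow (243,292), black (324,297), red (405,315) and green in the rack (508,311). The bottle is at (150,295) and the sleeve at (158,195). The scene view agrees.

```bash
cat > h.py <<'E'
from station import bot, optics
import cv2, numpy as np
from scipy.spatial.transform import Rotation as R
np.set_printoptions(precision=4,suppress=True)
H=dict(yellow=.06,red=.08,green=.10,black=.12)
HSV=dict(yellow=((20,120,60),(35,255,255)),red=((0,150,60),(8,255,255)),green=((50,120,30),(75,255,255)),
         black=((0,0,0),(180,255,38)),blue=((105,150,40),(130,255,255)))
def proj(m,px,z,fish=False):
    px=np.asarray(px,float).reshape(-1,2)
    u=(px-[m["cx"],m["cy"]])/[m["fx"],m["fy"]]
    if fish:
        r=np.linalg.norm(u,axis=1,keepdims=True)+1e-12
        d=np.c_[u/r*np.sin(r),np.cos(r)]
    else: d=np.c_[u,np.ones(len(u))]
    d=d*[1,-1,-1]
    T=np.array(m["cam_to_world"]); d=d@T[:3,:3].T; o=T[:3,3]
    return (o+d*((z-o[2])/d[:,2])[:,None])[:,:2]
def rect(P):
    (c,s,a)=cv2.minAreaRect(P.astype(np.float32)*1000)
    if s[0]<s[1]: s=s[::-1]; a+=90   # a: direction of long side
    return np.array(c)/1000,np.array(s),(a+90)%180-90
def blobs(im,col,amin=60):
    hsv=cv2.cvtColor(im,cv2.COLOR_BGR2HSV)
    k=cv2.inRange(hsv,*map(np.array,HSV[col]))
    cs,_=cv2.findContours(k,cv2.RETR_EXTERNAL,cv2.CHAIN_APPROX_NONE)
    return sorted([c[:,0] for c in cs if cv2.contourArea(c)>amin],key=lambda c:-len(c))
def obs():
    o=bot.get_obs(); q=o["tool_rot"]; r=R.from_quat(np.r_[q[1:],q[0]])
    return o,np.array(o["eef_pos"]),r
E
python3 - <<'E'
from h import *
im=cv2.imread("pics/top0.png"); m=optics.camera_model("top")
hsv=cv2.cvtColor(im,cv2.COLOR_BGR2HSV)
for n,p in dict(y=(243,292),k=(324,297),r=(405,315),g=(508,311),b=(381,203),grey=(302,206),board=(322,225)).items(): print(n,hsv[p[1],p[0]])
for c in HSV:
    for b in blobs(im,c)[:4]:
        print(c,b.mean(0),*rect(proj(m,b,H.get(c,.004))))
g=cv2.inRange(hsv,(0,0,0),(180,255,125)); cv2.imwrite("pics/x.png",g)
k=g[180:230,240:400]
cs,_=cv2.findContours(k,cv2.RETR_LIST,cv2.CHAIN_APPROX_NONE)
for c in cs:
    if cv2.contourArea(c)>200: 
        c=c[:,0]+[240,180]; print("m",c.mean(0),*rect(proj(m,c,.004)))
o,p,r=obs(); print(r.as_matrix()); w=optics.camera_model("wrist"); print(w)
T=np.eye(4);T[:3,:3]=r.as_matrix();T[:3,3]=p; print(np.linalg.inv(T)@w["cam_to_world"])
cv2.imwrite("pics/w0.png",optics.read_camera("wrist"))
E
```

```text
y [ 26 191 164]
k [135  19  27]
r [  1 205 144]
g [ 68 173 103]
b [109 206 120]
grey [103  19  93]
board [ 34  14 144]
yellow [242.5541 292.2432] [0.4749 0.1412] [46.4298 28.4338] -72.45903205871582
red [404.6849 314.589 ] [ 0.4402 -0.1411] [44.7778 26.8898] 68.16747283935547
green [507.7662 310.3377] [ 0.45   -0.3107] [45.6985 26.5793] -74.0871171951294
black [324.0405 296.0676] [ 0.4689 -0.0032] [41.3043 23.0344] -89.14607834815979
blue [380.2887 202.3299] [ 0.6492 -0.1071] [57.375  38.6396] -86.97227191925049
blue [144.2564 295.1282] [0.468  0.3337] [26.413  22.3438] -89.14895868301392
m [261.9722 206.9074] [0.6377 0.1182] [62.866  46.2188] -88.70873403549194
m [301.3981 205.4074] [0.6422 0.0422] [62.622  46.2057] -88.79168033599854
m [340.7706 204.0642] [ 0.6453 -0.0318] [62.671  46.1794] -89.2706286907196
m [380.4259 202.5185] [ 0.6491 -0.1074] [62.5507 44.2394] -89.27353286743164
[[ 0.9622  0.2723 -0.0006]
 [ 0.2723 -0.9622  0.0016]
 [-0.0001 -0.0017 -1.    ]]
{'fx': 371.64829954431775, 'fy': 371.64829954431775, 'cx': 321.2656662130441, 'cy': 236.54187636339967, 'cam_to_world': array([[ 0.2718,  0.9292,  0.2502,  0.2467],
       [-0.9623,  0.2631,  0.0686, -0.631 ],
       [-0.0021, -0.2594,  0.9658,  0.3718],
       [ 0.    ,  0.    ,  0.    ,  1.    ]])}
[[-0.0005  0.9658  0.2593  0.0656]
 [ 1.      0.0004  0.0005 -0.0004]
 [ 0.0004  0.2593 -0.9658 -0.0688]
 [ 0.      0.      0.      1.    ]]
```

View pics/w0.png

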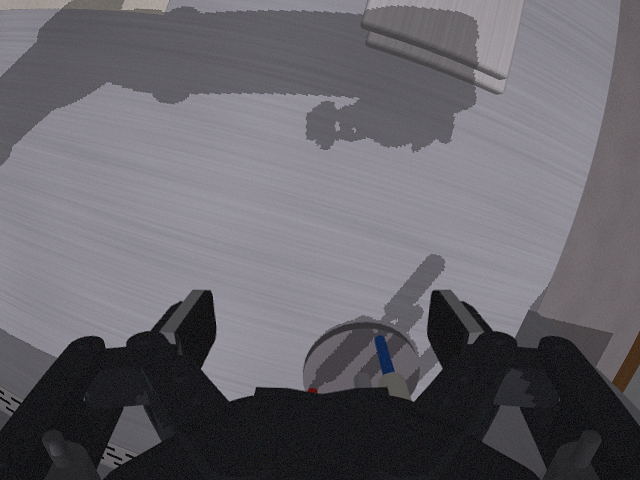

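The wrist view shows the open fingers at about (200,330) and (445,330), with only the table and arm shadow in between. Next I hover the wrist camera over each cassette to refine the poses.

```bash
cat >> h.py <<'E'
def go(p1,yaw,p0=None,r0=None):
    """print offset and angular from the current pose to TCP p1, tool x at yaw (deg), tool down"""
    o,p,r=obs()
    c,s=np.cos(np.radians(yaw)),np.sin(np.radians(yaw))
    R1=R.from_matrix(np.array([[c,s,0],[s,-c,0],[0,0,-1]]))
    off=r.inv().apply(np.array(p1)-p); ang=(r.inv()*R1).as_rotvec()/(np.pi/4)
    print("t",o["t"],"p",p,"offset",off,"dist",np.linalg.norm(off),"angular",ang,"F",o["contact_force"],"w",o["gripper_width"],"gf",o["grasp_force"])
def above(xy,yaw,d=.066): return np.array(xy)-d*np.array([np.cos(np.radians(yaw)),np.sin(np.radians(yaw))])
def wrist(col,name,z=None,amin=300):
    m=optics.camera_model("wrist"); im=optics.read_camera("wrist"); cv2.imwrite(f"pics/{name}.png",im)
    for b in blobs(im,col,amin)[:3]: print(col,b.mean(0),*rect(proj(m,b,H.get(col,.004) if z is None else z,True)))
E
python3 -c "
from h import *
go([*above((.45,-.311),106),.30],106)"
```

```text
t 0.15 p [ 0.1837 -0.6492  0.3032] offset [ 0.3485 -0.1869  0.0034] dist 0.3954895939425319 angular [-0.0015 -0.0013 -2.0044] F [ 0.3421  0.6503 -0.1164] w 1.0057094841693572 gf 0.0
```

Call:
drive_tool:
  deltas:
    - {"gripper":0,"offset":[0.174,-0.093,0.002],"angular":[0,0,0]}
    - {"gripper":0,"offset":[0.174,-0.093,0.002],"angular":[0,0,0]}
    - {"gripper":0,"offset":[0.174,-0.093,0.002],"angular":[0,0,0]}
    - {"gripper":0,"offset":[0.174,-0.093,0.002],"angular":[0,0,0]}

```text
t: 0.55
eef_pos: [0.3273, -0.5107, 0.3017]
tool_rot: [-0.0, 0.99, 0.138, 0.0]
contact_force: [1.0, -1.4, -0.5]
gripper_width: 1.001
grasp_force: 0.0
```

Call:
drive_tool:
  deltas:
    - {"gripper":0,"offset":[0.174,-0.093,0.002],"angular":[0,0,-0.19]}
    - {"gripper":0,"offset":[0.174,-0.093,0.002],"angular":[0,0,-0.38]}
    - {"gripper":0,"offset":[0.174,-0.093,0.002],"angular":[0,0,-0.57]}
    - {"gripper":0,"offset":[0.174,-0.093,0.002],"angular":[0,0,-0.76]}
    - {"gripper":0,"offset":[0.174,-0.093,0.002],"angular":[0,0,-0.95]}

```text
t: 1.05
eef_pos: [0.474, -0.3683, 0.3]
tool_rot: [-0.001, 0.868, 0.497, 0.002]
contact_force: [-0.2, -0.3, -0.2]
gripper_width: 0.998
grasp_force: 0.0
```

Call:
drive_tool:
  deltas:
    - {"gripper":0,"offset":[0,0,0],"angular":[0,0,-0.95]}
    - {"gripper":0,"offset":[0,0,0],"angular":[0,0,-0.95]}
    - {"gripper":0,"offset":[0,0,0],"angular":[0,0,-0.95]}
    - {"gripper":0,"offset":[0,0,0],"angular":[0,0,-0.95]}
    - {"gripper":0,"offset":[0,0,0],"angular":[0,0,-0.95]}

```text
t: 1.55
eef_pos: [0.4678, -0.3757, 0.2996]
tool_rot: [-0.0, 0.632, 0.775, -0.0]
contact_force: [-0.5, 1.0, -0.2]
gripper_width: 0.995
grasp_force: 0.0
```

```bash
python3 -c "
from h import *
go([*above((.45,-.311),106),.30],106)
wrist('green','g1')
wrist('red','r1')
go([*above((.440,-.141),90),.32],90)"
```

```text
t 1.55 p [ 0.4678 -0.3757  0.2996] offset [ 0.0012  0.0006 -0.0004] dist 0.0013876688251560187 angular [-0.0005 -0.0005 -0.0967] F [-0.4885  0.963  -0.1779] w 0.9947646184422606 gf 0.0
green [315.9896 141.0469] [ 0.451  -0.3132] [44.8622 27.3355] -74.11644458770752
t 1.65 p [ 0.4677 -0.3758  0.2996] offset [ 0.171   0.006  -0.0203] dist 0.17230730118639687 angular [-0.0004 -0.0008  0.2525] F [-0.328   0.4705  0.0478] w 0.9971323619678119 gf 0.0
```

Call:
drive_tool:
  deltas:
    - {"gripper":0,"offset":[0.171,0.006,-0.02],"angular":[0,0,0.25]}
    - {"gripper":0,"offset":[0.171,0.006,-0.02],"angular":[0,0,0.25]}
    - {"gripper":0,"offset":[0.171,0.006,-0.02],"angular":[0,0,0.25]}
    - {"gripper":0,"offset":[0.171,0.006,-0.02],"angular":[0,0,0.25]}
    - {"gripper":0,"offset":[0.171,0.006,-0.02],"angular":[0,0,0.25]}

```text
t: 2.15
eef_pos: [0.4404, -0.2032, 0.3206]
tool_rot: [0.0, 0.706, 0.708, 0.0]
contact_force: [1.5, -1.4, 0.3]
gripper_width: 1.0
grasp_force: 0.0
```

```bash
python3 -c "
from h import *
wrist('red','r1')
go([*above((.468,-.003),90),.34],90)"
```

```text
red [322.3841 144.9817] [ 0.4414 -0.1427] [44.8365 27.3871] 68.22380828857422
t 2.2 p [ 0.4404 -0.2056  0.3204] offset [ 0.1366  0.0276 -0.0197] dist 0.14075251556779028 angular [0.0009 0.001  0.0004] F [-0.0735 -0.1729  0.4183] w 1.001445111998464 gf 0.0
```

Call:
drive_tool:
  deltas:
    - {"gripper":0,"offset":[0.137,0.028,-0.02],"angular":[0,0,0]}
    - {"gripper":0,"offset":[0.137,0.028,-0.02],"angular":[0,0,0]}
    - {"gripper":0,"offset":[0.137,0.028,-0.02],"angular":[0,0,0]}
    - {"gripper":0,"offset":[0.137,0.028,-0.02],"angular":[0,0,0]}
    - {"gripper":0,"offset":[0.137,0.028,-0.02],"angular":[0,0,0]}

```text
t: 2.7
eef_pos: [0.4688, -0.0705, 0.3398]
tool_rot: [0.0, 0.707, 0.707, -0.0]
contact_force: [-0.8, -1.4, -1.0]
gripper_width: 1.005
grasp_force: 0.0
```

```bash
python3 -c "
from h import *
go([*above((.468,-.003),90),.34],90)
wrist('black','k1')
wrist('yellow','y1')
go([.468,-.003,.34],90)"
```

```text
t 2.7 p [ 0.4688 -0.0705  0.3398] offset [ 0.0015 -0.0008 -0.0002] dist 0.0016705549710794088 angular [ 0.0002  0.0003 -0.0006] F [-0.7849 -1.3821 -0.9907] w 1.004845903554115 gf 0.0
black [302.8706 415.1016] [ 0.4574 -0.3566] [1274.6877  452.1964] 0.35690200328826904
black [324.5392 145.357 ] [ 0.4702 -0.0084] [33.7824 26.6438] -87.31898260116577
black [474.1557 103.9281] [0.5928 0.0289] [43.3847 30.5898] -86.89393877983093
yellow [332.5714   6.6071] [0.4797 0.1222] [31.9142 18.2014] 0.5151414275169373
t 2.8 p [ 0.4682 -0.072   0.3394] offset [ 0.069  -0.0004 -0.0006] dist 0.06901024988307318 angular [-0.0012  0.0003 -0.0042] F [0.2751 0.1485 0.8093] w 0.9993528984958675 gf 0.0
```

View pics/k1.png

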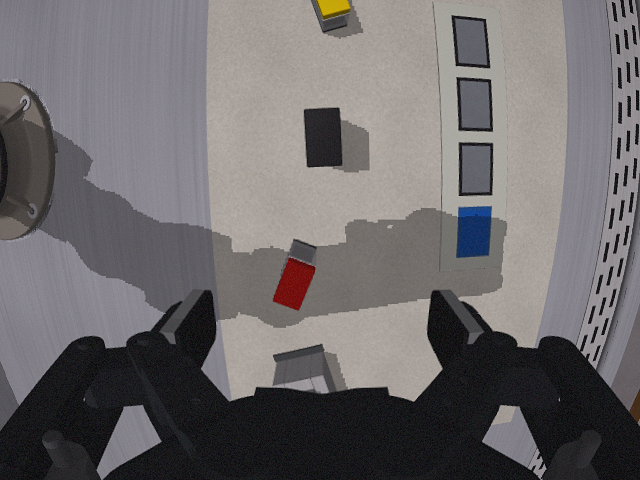

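Black cap spans (304–342, 108–167) with almost no side face showing. The marks run down the right, grey centres at (470,41), (475,104) and (476,169) and blue at (474,232). Red is at (294,283) and yellow at (333,8). The cap threshold was too dark, so I redo it and fit the marks from the settled image.

Run:
```python
from h import *
m=optics.camera_model("wrist"); im=cv2.imread("pics/y1.png"); g=cv2.cvtColor(im,cv2.COLOR_BGR2GRAY)
def find(win,lo,z,amin):
    x0,y0,x1,y1=win; k=(g[y0:y1,x0:x1]<lo).astype(np.uint8)
    k=cv2.morphologyEx(k,cv2.MORPH_OPEN,np.ones((3,3)))
    for c in cv2.findContours(k,cv2.RETR_EXTERNAL,cv2.CHAIN_APPROX_NONE)[0]:
        if cv2.contourArea(c)>amin:
            P=proj(m,c[:,0]+[x0,y0],z,True); mo=cv2.moments(P.astype(np.float32)*1000)
            print(c[:,0].mean(0)+[x0,y0],*rect(P),"centroid",mo["m10"]/mo["m00"],mo["m01"]/mo["m00"])
print(g[137,322],g[150,355],g[104,475],g[104,500],g[232,474])
find((290,95,360,180),55,.12,800)
find((445,5,500,75),120,.004,800);find((445,70,500,137),120,.004,800);find((450,137,500,200),110,.004,800)
for b in blobs(im,"blue",300): 
    P=proj(m,b,.004,True); mo=cv2.moments(P.astype(np.float32)*1000);print(*rect(P),mo["m10"]/mo["m00"],mo["m01"]/mo["m00"])
go([.468,-.003,.34],90)
```

```text
37 111 104 165 40
[323.4045 135.5225] [ 0.4697 -0.0034] [44.7799 27.044 ] -87.20470261573792 centroid 469.6965247479411 -3.3211029129651015
[470.6242  40.5515] [0.6388 0.1164] [61.9966 44.3016] -87.16419529914856 centroid 638.8762650264676 116.4094975689219
[474.7442 103.0116] [0.6425 0.0415] [61.8481 43.9562] -87.14984798431396 centroid 642.4381413517314 41.6083642225775
[475.8706 167.1294] [ 0.6461 -0.033 ] [61.4674 44.1096] -86.73010897636414 centroid 646.1393833876168 -32.83465027147018
[ 0.65   -0.1076] [60.447  42.4709] -86.612783908844 649.690499050469 -107.51017585875914
t 2.8 p [ 0.4682 -0.072   0.3394] offset [ 0.069  -0.0004 -0.0006] dist 0.06901024988307318 angular [-0.0012  0.0003 -0.0042] F [0.2751 0.1485 0.8093] w 0.9993528984958675 gf 0.0
```

```bash
python3 -c "
from h import *
go([.4695,-.0034,.20],92.8)"
```

```text
t 2.8 p [ 0.4682 -0.072   0.3394] offset [0.0686 0.0012 0.1394] dist 0.15536498124349357 angular [-0.0012  0.0003 -0.0664] F [0.2751 0.1485 0.8093] w 0.9993528984958675 gf 0.0
```

Call:
drive_tool:
  deltas:
    - {"gripper":0,"offset":[0.0686,0.0012,0.03],"angular":[0,0,-0.066]}
    - {"gripper":0,"offset":[0.0686,0.0012,0.06],"angular":[0,0,-0.066]}
    - {"gripper":0,"offset":[0.0686,0.0012,0.1],"angular":[0,0,-0.066]}
    - {"gripper":0,"offset":[0.0686,0.0012,0.139],"angular":[0,0,-0.066]}
    - {"gripper":0,"offset":[0.0686,0.0012,0.139],"angular":[0,0,-0.066]}

```text
t: 3.3
eef_pos: [0.4663, -0.0035, 0.1964]
tool_rot: [-0.004, 0.689, 0.724, -0.004]
contact_force: [-0.6, -0.9, -0.4]
gripper_width: 1.003
grasp_force: 0.0
```

```bash
python3 -c "
from h import *
go([.4695,-.0034,.139],92.8)"
```

```text
t 3.3 p [ 0.4663 -0.0035  0.1964] offset [-0.0001  0.0038  0.0574] dist 0.05753648166900653 angular [-0.0128 -0.0004  0.001 ] F [-0.5881 -0.934  -0.4284] w 1.0025728407538648 gf 0.0
```

Call:
drive_tool:
  deltas:
    - {"gripper":0,"offset":[0,0,0.03],"angular":[0,0,0]}
    - {"gripper":0,"offset":[0,0,0.06],"angular":[0,0,0]}
    - {"gripper":0,"offset":[0,0,0.061],"angular":[0,0,0]}
    - {"gripper":0,"offset":[0,0,0.061],"angular":[0,0,0]}

```text
t: 3.7
eef_pos: [0.4701, -0.0021, 0.1411]
tool_rot: [0.0, 0.689, 0.725, -0.0]
contact_force: [0.6, 0.5, 0.6]
gripper_width: 1.0
grasp_force: 0.0
```

```bash
python3 -c "
from h import *
go([.4695,-.0034,.139],92.8)"
```

```text
t 3.7 p [ 0.4701 -0.0021  0.1411] offset [-0.0012 -0.0007  0.0021] dist 0.0025042397491882003 angular [0.0004 0.0005 0.0026] F [0.6091 0.5184 0.5611] w 1.000354700447782 gf 0.0
```

Call:
drive_tool:
  deltas:
    - {"gripper":60,"offset":[-0.001,0,0.001],"angular":[0,0,0]}
    - {"gripper":110,"offset":[-0.001,0,0.001],"angular":[0,0,0]}
    - {"gripper":160,"offset":[-0.001,0,0.001],"angular":[0,0,0]}
    - {"gripper":200,"offset":[-0.001,0,0.001],"angular":[0,0,0]}
    - {"gripper":255,"offset":[-0.001,0,0.001],"angular":[0,0,0]}
  grip_force: 40

```text
t: 4.2
eef_pos: [0.47, -0.0023, 0.1396]
tool_rot: [0.001, 0.688, 0.725, 0.0]
contact_force: [-0.9, 0.2, 7.0]
gripper_width: 0.32
grasp_force: 40.4
```

Call:
drive_tool:
  deltas:
    - {"gripper":255,"offset":[0,0,0],"angular":[0,0,0]}
    - {"gripper":255,"offset":[0,0,0],"angular":[0,0,0]}
    - {"gripper":255,"offset":[0,0,0],"angular":[0,0,0]}
    - {"gripper":255,"offset":[0,0,0],"angular":[0,0,0]}

```text
t: 4.6
eef_pos: [0.47, -0.0023, 0.1396]
tool_rot: [0.001, 0.688, 0.725, 0.0]
contact_force: [-0.8, 0.1, 7.1]
gripper_width: 0.324
grasp_force: 40.4
```

```bash
python3 -c "
from h import *
go([.6495,-.1074,.143],92.8)"
```

```text
t 4.6 p [ 0.47   -0.0023  0.1396] offset [-0.1144  0.1737 -0.0031] dist 0.20806237495307758 angular [0.0013 0.0006 0.0049] F [-0.8325  0.0912  7.1398] w 0.3238973558039547 gf 40.40814936161041
```

Call:
drive_tool:
  deltas:
    - {"gripper":255,"offset":[0,0,-0.01],"angular":[0,0,0]}
    - {"gripper":255,"offset":[0,0,-0.03],"angular":[0,0,0]}
    - {"gripper":255,"offset":[0,0,-0.05],"angular":[0,0,0]}
    - {"gripper":255,"offset":[-0.01,0.015,-0.05],"angular":[0,0,0]}
    - {"gripper":255,"offset":[-0.025,0.038,-0.05],"angular":[0,0,0]}

```text
t: 5.1
eef_pos: [0.5082, -0.0247, 0.19]
tool_rot: [0.0, 0.687, 0.726, -0.0]
contact_force: [0.9, -0.3, -2.3]
gripper_width: 0.324
grasp_force: 40.0
```

Call:
drive_tool:
  deltas:
    - {"gripper":255,"offset":[-0.02,0.03,0],"angular":[0,0,0]}
    - {"gripper":255,"offset":[-0.04,0.06,0],"angular":[0,0,0]}
    - {"gripper":255,"offset":[-0.06,0.09,0],"angular":[0,0,0]}
    - {"gripper":255,"offset":[-0.08,0.122,0],"angular":[0,0,0]}
    - {"gripper":255,"offset":[-0.088,0.135,0],"angular":[0,0,0]}

```text
t: 5.6
eef_pos: [0.6503, -0.1087, 0.1889]
tool_rot: [0.001, 0.689, 0.725, 0.0]
contact_force: [-1.0, -0.3, -2.1]
gripper_width: 0.326
grasp_force: 40.2
```

Call:
drive_tool:
  deltas:
    - {"gripper":255,"offset":[0,0,0],"angular":[0,0,0]}
    - {"gripper":255,"offset":[0,0,0],"angular":[0,0,0]}

```text
t: 5.8
eef_pos: [0.6473, -0.1055, 0.1885]
tool_rot: [-0.001, 0.688, 0.726, -0.0]
contact_force: [-0.3, 0.0, -1.9]
gripper_width: 0.324
grasp_force: 40.3
```

```bash
python3 -c "
from h import *
go([.6495,-.1063,.1436],92.8)"
```

```text
t 5.8 p [ 0.6473 -0.1055  0.1885] offset [-0.001   0.0023  0.0449] dist 0.04500191684706306 angular [-0.0022 -0.0012  0.0052] F [-0.3438  0.0062 -1.9172] w 0.32438144336620844 gf 40.25772213935852
```

Call:
drive_tool:
  deltas:
    - {"gripper":255,"offset":[-0.001,0.002,0.015],"angular":[0,0,0.004]}
    - {"gripper":255,"offset":[-0.001,0.002,0.03],"angular":[0,0,0.004]}
    - {"gripper":255,"offset":[-0.001,0.002,0.039],"angular":[0,0,0.004]}
    - {"gripper":255,"offset":[-0.001,0.002,0.039],"angular":[0,0,0.004]}
    - {"gripper":255,"offset":[-0.001,0.002,0.039],"angular":[0,0,0.004]}

```text
t: 6.3
eef_pos: [0.65, -0.1067, 0.1495]
tool_rot: [-0.0, 0.689, 0.725, -0.0]
contact_force: [0.2, 0.4, -2.2]
gripper_width: 0.321
grasp_force: 40.2
```

```bash
python3 -c "
from h import *
go([.6495,-.1063,.1436],92.8)"
```

```text
t 6.3 p [ 0.65   -0.1067  0.1495] offset [ 0.0004 -0.0004  0.0059] dist 0.005881738627979677 angular [-0.0011 -0.0003  0.0014] F [ 0.1609  0.4417 -2.1704] w 0.3214055458129393 gf 40.150009989738464
```

Sub-mm. Lower 1 mm per row, watching the force.

Call:
drive_tool:
  deltas:
    - {"gripper":255,"offset":[0,0,0.0015],"angular":[0,0,0]}
    - {"gripper":255,"offset":[0,0,0.003],"angular":[0,0,0]}
    - {"gripper":255,"offset":[0,0,0.004],"angular":[0,0,0]}
    - {"gripper":255,"offset":[0,0,0.005],"angular":[0,0,0]}
    - {"gripper":255,"offset":[0,0,0.005],"angular":[0,0,0]}

```text
t: 6.8
eef_pos: [0.6502, -0.107, 0.1448]
tool_rot: [-0.0, 0.689, 0.724, -0.0]
contact_force: [0.1, 0.5, -2.5]
gripper_width: 0.322
grasp_force: 40.2
```

Call:
drive_tool:
  deltas:
    - {"gripper":255,"offset":[0,0,0.0005],"angular":[0,0,0]}
    - {"gripper":255,"offset":[0,0,0.001],"angular":[0,0,0]}

```text
t: 7.0
eef_pos: [0.6503, -0.1069, 0.1439]
tool_rot: [0.0, 0.689, 0.724, 0.0]
contact_force: [-0.4, -0.4, -2.6]
gripper_width: 0.319
grasp_force: 40.1
```

Call:
drive_tool:
  deltas:
    - {"gripper":255,"offset":[0,0,0.0005],"angular":[0,0,0]}
    - {"gripper":255,"offset":[0,0,0.0005],"angular":[0,0,0]}

```text
t: 7.2
eef_pos: [0.6503, -0.1069, 0.1437]
tool_rot: [0.0, 0.689, 0.724, -0.0]
contact_force: [-1.7, 0.6, 1.2]
gripper_width: 0.322
grasp_force: 40.6
```

Call:
drive_tool:
  deltas:
    - {"gripper":255,"offset":[0,0,0.0005],"angular":[0,0,0]}
    - {"gripper":255,"offset":[0,0,0.0005],"angular":[0,0,0]}

```text
t: 7.4
eef_pos: [0.6503, -0.1069, 0.1437]
tool_rot: [0.0, 0.689, 0.724, -0.0]
contact_force: [-2.7, 0.3, 6.4]
gripper_width: 0.321
grasp_force: 41.3
```

Call:
drive_tool:
  deltas:
    - {"gripper":255,"offset":[0,0,0.0003],"angular":[0,0,0]}
    - {"gripper":255,"offset":[0,0,0.0003],"angular":[0,0,0]}

```text
t: 7.6
eef_pos: [0.6504, -0.1069, 0.1437]
tool_rot: [0.0, 0.689, 0.724, -0.0]
contact_force: [-3.9, -0.2, 7.6]
gripper_width: 0.322
grasp_force: 41.6
```

Call:
drive_tool:
  deltas:
    - {"gripper":150,"offset":[0,0,0],"angular":[0,0,0]}
    - {"gripper":120,"offset":[0,0,0],"angular":[0,0,0]}
    - {"gripper":60,"offset":[0,0,0],"angular":[0,0,0]}
    - {"gripper":0,"offset":[0,0,0],"angular":[0,0,0]}
    - {"gripper":0,"offset":[0,0,0],"angular":[0,0,0]}

```text
t: 8.1
eef_pos: [0.6503, -0.1069, 0.1425]
tool_rot: [-0.0, 0.689, 0.724, 0.0]
contact_force: [-0.7, 0.8, -0.0]
gripper_width: 0.99
grasp_force: 0.0
```

Call:
drive_tool:
  deltas:
    - {"gripper":0,"offset":[0,0,-0.02],"angular":[0,0,0]}
    - {"gripper":0,"offset":[0,0,-0.06],"angular":[0,0,0]}
    - {"gripper":0,"offset":[0,0,-0.11],"angular":[0,0,0]}
    - {"gripper":0,"offset":[0,0,-0.11],"angular":[0,0,0]}

```text
t: 8.5
eef_pos: [0.6539, -0.1065, 0.2603]
tool_rot: [0.005, 0.689, 0.724, 0.004]
contact_force: [1.0, -0.1, 0.1]
gripper_width: 0.999
grasp_force: 0.0
```

Run:
```python
from h import *
m=optics.camera_model("top"); im=optics.read_camera("top"); cv2.imwrite("pics/top1.png",im)
print("green top",*rect(proj(m,blobs(im,"green")[0],.1)))
go([.451,-.3127,.25],105.9)
```

```text
Traceback (most recent call last):
IndexError: list index out of range
```

Run:
```python
from h import *
go([.4508,-.3127,.25],105.9)
```

```text
t 8.55 p [ 0.6524 -0.1067  0.2569] offset [-0.1958 -0.2115  0.0055] dist 0.28830036549753135 angular [ 0.0097  0.0027 -0.2904] F [ 0.2731  0.2525 -0.446 ] w 0.9998213054557027 gf 0.0
```

Call:
drive_tool:
  deltas:
    - {"gripper":0,"offset":[-0.098,-0.106,0],"angular":[0,0,0]}
    - {"gripper":0,"offset":[-0.098,-0.106,0],"angular":[0,0,0]}
    - {"gripper":0,"offset":[-0.098,-0.106,0],"angular":[0,0,0]}
    - {"gripper":0,"offset":[-0.098,-0.106,0],"angular":[0,0,0]}

```text
t: 8.95
eef_pos: [0.5439, -0.2168, 0.2508]
tool_rot: [-0.001, 0.693, 0.721, -0.003]
contact_force: [0.6, -0.4, 0.7]
gripper_width: 1.002
grasp_force: 0.0
```

Call:
drive_tool:
  deltas:
    - {"gripper":0,"offset":[-0.098,-0.106,0],"angular":[0,0,-0.15]}
    - {"gripper":0,"offset":[-0.098,-0.106,0],"angular":[0,0,-0.29]}
    - {"gripper":0,"offset":[-0.098,-0.106,0],"angular":[0,0,-0.29]}
    - {"gripper":0,"offset":[-0.098,-0.106,0],"angular":[0,0,-0.29]}
    - {"gripper":0,"offset":[-0.098,-0.106,0],"angular":[0,0,-0.29]}

```text
t: 9.45
eef_pos: [0.4474, -0.3138, 0.2519]
tool_rot: [-0.001, 0.604, 0.797, 0.0]
contact_force: [1.1, 0.1, 0.8]
gripper_width: 1.001
grasp_force: 0.0
```

Call:
drive_tool:
  deltas:
    - {"gripper":0,"offset":[0,0,0],"angular":[0,0,0]}
    - {"gripper":0,"offset":[0,0,0],"angular":[0,0,0]}

```text
t: 9.65
eef_pos: [0.4495, -0.3116, 0.2525]
tool_rot: [-0.0, 0.601, 0.799, 0.0]
contact_force: [0.1, -0.7, -0.1]
gripper_width: 1.0
grasp_force: 0.0
```

Run:
```python
from h import *
go([.4508,-.3127,.136],105.9)
wrist('green','g2')
```

```text
t 9.65 p [ 0.4495 -0.3116  0.2525] offset [-0.0015  0.0009  0.1165] dist 0.11647589906358388 angular [ 0.0009 -0.0008  0.0035] F [ 0.0577 -0.6526 -0.1293] w 1.0000748156720551 gf 0.0
green [322.4215 246.3408] [ 0.4506 -0.3117] [46.3717 27.2647] -74.34973239898682
```

Call:
drive_tool:
  deltas:
    - {"gripper":0,"offset":[-0.0012,0.0009,0.03],"angular":[0,0,0.003]}
    - {"gripper":0,"offset":[-0.0012,0.0009,0.07],"angular":[0,0,0.003]}
    - {"gripper":0,"offset":[-0.0012,0.0009,0.1],"angular":[0,0,0.003]}
    - {"gripper":0,"offset":[-0.0012,0.0009,0.1155],"angular":[0,0,0.003]}
    - {"gripper":0,"offset":[-0.0012,0.0009,0.1155],"angular":[0,0,0.003]}

```text
t: 10.2
eef_pos: [0.449, -0.3128, 0.1353]
tool_rot: [-0.002, 0.603, 0.798, 0.0]
contact_force: [-0.2, 0.6, 0.3]
gripper_width: 1.0
grasp_force: 0.0
```

Call:
drive_tool:
  deltas:
    - {"gripper":0,"offset":[0,0,0],"angular":[0,0,0]}
    - {"gripper":0,"offset":[0,0,0],"angular":[0,0,0]}

```text
t: 10.4
eef_pos: [0.4506, -0.3144, 0.1387]
tool_rot: [0.001, 0.603, 0.797, 0.0]
contact_force: [-0.3, -0.3, 0.3]
gripper_width: 1.002
grasp_force: 0.0
```

Run:
```python
from h import *
go([.4508,-.3127,.137],105.9)
```

```text
t 10.4 p [ 0.4506 -0.3144  0.1387] offset [0.0016 0.0007 0.0017] dist 0.002455624829234593 angular [ 0.0025  0.0028 -0.0029] F [-0.2529 -0.2819  0.2835] w 1.0019526169682431 gf 0.0
```

Call:
drive_tool:
  deltas:
    - {"gripper":60,"offset":[0.0012,0.0005,0.001],"angular":[0,0,0]}
    - {"gripper":110,"offset":[0.0012,0.0005,0.001],"angular":[0,0,0]}
    - {"gripper":150,"offset":[0.0012,0.0005,0.001],"angular":[0,0,0]}
    - {"gripper":180,"offset":[0.0012,0.0005,0.001],"angular":[0,0,0]}
    - {"gripper":255,"offset":[0.0012,0.0005,0.001],"angular":[0,0,0]}
  grip_force: 60

```text
t: 10.9
eef_pos: [0.4497, -0.3129, 0.1365]
tool_rot: [0.0, 0.604, 0.797, -0.0]
contact_force: [-0.6, 0.8, 4.1]
gripper_width: 0.321
grasp_force: 58.8
```

Call:
drive_tool:
  deltas:
    - {"gripper":255,"offset":[0,0,0],"angular":[0,0,0]}
    - {"gripper":255,"offset":[0,0,0],"angular":[0,0,0]}
    - {"gripper":255,"offset":[0,0,0],"angular":[0,0,0]}

```text
t: 11.2
eef_pos: [0.4497, -0.3129, 0.1365]
tool_rot: [0.0, 0.604, 0.797, -0.0]
contact_force: [-0.7, 0.0, 5.2]
gripper_width: 0.32
grasp_force: 59.2
```

Call:
drive_tool:
  deltas:
    - {"gripper":255,"offset":[0,0,-0.001],"angular":[0,0,0]}
    - {"gripper":255,"offset":[0,0,-0.003],"angular":[0,0,0]}
    - {"gripper":255,"offset":[0,0,-0.006],"angular":[0,0,0]}

```text
t: 11.5
eef_pos: [0.4492, -0.3126, 0.1418]
tool_rot: [-0.001, 0.604, 0.797, -0.0]
contact_force: [0.1, -0.5, -0.7]
gripper_width: 0.32
grasp_force: 58.9
```

Call:
drive_tool:
  deltas:
    - {"gripper":255,"offset":[0,0,-0.01],"angular":[0,0,0]}
    - {"gripper":255,"offset":[0,0,-0.025],"angular":[0,0,0]}
    - {"gripper":255,"offset":[0,0,-0.045],"angular":[0,0,0]}
    - {"gripper":255,"offset":[0,0,-0.07],"angular":[0,0,0]}
    - {"gripper":255,"offset":[0,0,-0.1],"angular":[0,0,0]}

```text
t: 12.0
eef_pos: [0.4493, -0.3125, 0.2437]
tool_rot: [-0.0, 0.603, 0.797, 0.0]
contact_force: [-0.4, 0.1, -0.6]
gripper_width: 0.321
grasp_force: 59.0
```

Call:
drive_tool:
  deltas:
    - {"gripper":255,"offset":[0,0,-0.03],"angular":[0,0,0]}
    - {"gripper":255,"offset":[0,0,-0.045],"angular":[0,0,0]}
    - {"gripper":255,"offset":[0,0,-0.045],"angular":[0,0,0]}

```text
t: 12.3
eef_pos: [0.4506, -0.3132, 0.2899]
tool_rot: [0.003, 0.604, 0.797, -0.0]
contact_force: [0.0, 0.1, -1.8]
gripper_width: 0.319
grasp_force: 59.1
```

Run:
```python
from h import *
go([.6459,-.0325,.2865],92.8)
```

```text
t 12.3 p [ 0.4506 -0.3132  0.2899] offset [0.2172 0.2642 0.0033] dist 0.3419827284366696 angular [0.0045 0.0048 0.2877] F [ 0.0197  0.097  -1.797 ] w 0.3193876992037801 gf 59.06741000711918
```

Call:
drive_tool:
  deltas:
    - {"gripper":255,"offset":[0.015,0.018,0],"angular":[0,0,0]}
    - {"gripper":255,"offset":[0.035,0.043,0],"angular":[0,0,0]}
    - {"gripper":255,"offset":[0.06,0.073,0],"angular":[0,0,0]}
    - {"gripper":255,"offset":[0.085,0.103,0],"angular":[0,0,0]}
    - {"gripper":255,"offset":[0.11,0.134,0],"angular":[0,0,0]}

```text
t: 12.8
eef_pos: [0.5484, -0.1694, 0.2854]
tool_rot: [-0.001, 0.604, 0.797, -0.001]
contact_force: [0.9, -0.5, -2.0]
gripper_width: 0.325
grasp_force: 59.1
```

Call:
drive_tool:
  deltas:
    - {"gripper":255,"offset":[0.025,0.03,0],"angular":[0,0,0.05]}
    - {"gripper":255,"offset":[0.05,0.06,0],"angular":[0,0,0.12]}
    - {"gripper":255,"offset":[0.075,0.09,0],"angular":[0,0,0.2]}
    - {"gripper":255,"offset":[0.095,0.115,0],"angular":[0,0,0.288]}
    - {"gripper":255,"offset":[0.107,0.13,0],"angular":[0,0,0.288]}

```text
t: 13.3
eef_pos: [0.6451, -0.0287, 0.2852]
tool_rot: [-0.001, 0.689, 0.725, -0.0]
contact_force: [-0.8, 0.3, -2.3]
gripper_width: 0.32
grasp_force: 59.0
```

Call:
drive_tool:
  deltas:
    - {"gripper":255,"offset":[0,0,0],"angular":[0,0,0]}
    - {"gripper":255,"offset":[0,0,0],"angular":[0,0,0]}
    - {"gripper":255,"offset":[0,0,0],"angular":[0,0,0]}

```text
t: 13.6
eef_pos: [0.6439, -0.0339, 0.286]
tool_rot: [-0.0, 0.69, 0.724, -0.001]
contact_force: [-0.8, 0.5, -2.8]
gripper_width: 0.321
grasp_force: 59.3
```

Run:
```python
from h import *
go([.6459,-.0325,.1405],92.8)
m=optics.camera_model("top"); im=optics.read_camera("top"); cv2.imwrite("pics/top2.png",im); im2=optics.read_camera("scene"); cv2.imwrite("pics/scene2.png",im2)
```

```text
t 13.6 p [ 0.6439 -0.0339  0.286 ] offset [0.0014 0.0023 0.1455] dist 0.1455148881572893 angular [-0.0026  0.0012 -0.002 ] F [-0.7598  0.48   -2.8231] w 0.32058449967337205 gf 59.30773615837097
```

View pics/scene2.png

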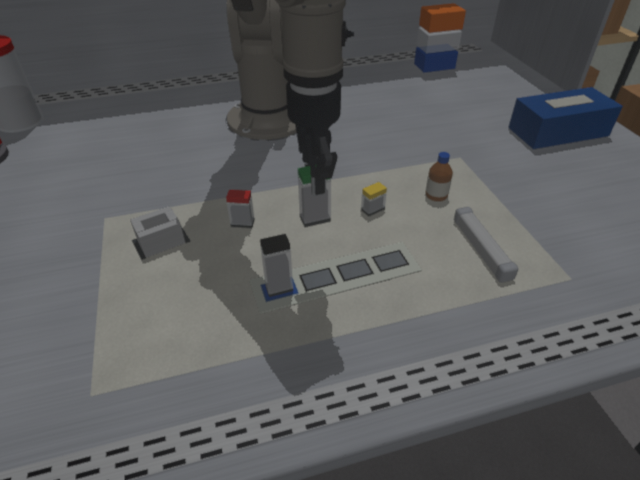

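Black stands upright on the blue mark (275,265) and green hangs upright from the gripper (315,195). Lowering green.

Call:
drive_tool:
  deltas:
    - {"gripper":255,"offset":[0.001,0.0016,0.025],"angular":[0,0,0]}
    - {"gripper":255,"offset":[0.001,0.0016,0.055],"angular":[0,0,0]}
    - {"gripper":255,"offset":[0.001,0.0016,0.085],"angular":[0,0,0]}
    - {"gripper":255,"offset":[0.001,0.0016,0.115],"angular":[0,0,0]}
    - {"gripper":255,"offset":[0.001,0.0016,0.125],"angular":[0,0,0]}

```text
t: 14.2
eef_pos: [0.6442, -0.0326, 0.1589]
tool_rot: [-0.002, 0.69, 0.724, -0.002]
contact_force: [-0.5, -0.7, -1.7]
gripper_width: 0.322
grasp_force: 59.2
```

Call:
drive_tool:
  deltas:
    - {"gripper":255,"offset":[0,0,0.01],"angular":[0,0,0]}
    - {"gripper":255,"offset":[0,0,0.012],"angular":[0,0,0]}
    - {"gripper":255,"offset":[0,0,0.012],"angular":[0,0,0]}
    - {"gripper":255,"offset":[0,0,0.012],"angular":[0,0,0]}

```text
t: 14.6
eef_pos: [0.647, -0.0311, 0.1515]
tool_rot: [0.001, 0.69, 0.724, 0.001]
contact_force: [0.0, 0.0, -1.6]
gripper_width: 0.32
grasp_force: 59.2
```

Run:
```python
from h import *
go([.6459,-.0325,.1405],92.8)
```

```text
t 14.6 p [ 0.647  -0.0311  0.1515] offset [-0.0013 -0.0012  0.011 ] dist 0.011110237028056259 angular [ 0.0028  0.0002 -0.0003] F [ 0.039   0.0319 -1.6339] w 0.31955510275988236 gf 59.24921527504921
```

Call:
drive_tool:
  deltas:
    - {"gripper":255,"offset":[-0.001,-0.001,0.003],"angular":[0,0,0]}
    - {"gripper":255,"offset":[-0.001,-0.001,0.006],"angular":[0,0,0]}
    - {"gripper":255,"offset":[-0.001,-0.001,0.008],"angular":[0,0,0]}
    - {"gripper":255,"offset":[-0.001,-0.001,0.008],"angular":[0,0,0]}
    - {"gripper":255,"offset":[-0.001,-0.001,0.008],"angular":[0,0,0]}

```text
t: 15.1
eef_pos: [0.6453, -0.0322, 0.142]
tool_rot: [-0.0, 0.69, 0.724, -0.0]
contact_force: [0.1, -0.3, -1.2]
gripper_width: 0.318
grasp_force: 59.3
```

Run:
```python
from h import *
go([.6459,-.0325,.1405],92.8)
```

```text
t 15.1 p [ 0.6453 -0.0322  0.142 ] offset [-0.0003  0.0006  0.0015] dist 0.0016660753473907535 angular [-0.0002 -0.0001 -0.    ] F [ 0.0898 -0.2747 -1.2015] w 0.31801341226866564 gf 59.29371178150177
```

Call:
drive_tool:
  deltas:
    - {"gripper":255,"offset":[0,0,0.0006],"angular":[0,0,0]}
    - {"gripper":255,"offset":[0,0,0.001],"angular":[0,0,0]}
    - {"gripper":255,"offset":[0,0,0.001],"angular":[0,0,0]}

```text
t: 15.4
eef_pos: [0.6453, -0.0322, 0.1411]
tool_rot: [0.0, 0.69, 0.724, 0.0]
contact_force: [0.3, -0.1, -1.1]
gripper_width: 0.321
grasp_force: 59.3
```

Call:
drive_tool:
  deltas:
    - {"gripper":255,"offset":[0,0,0.0005],"angular":[0,0,0]}
    - {"gripper":255,"offset":[0,0,0.0005],"angular":[0,0,0]}

```text
t: 15.6
eef_pos: [0.6453, -0.0322, 0.1406]
tool_rot: [0.0, 0.69, 0.724, 0.0]
contact_force: [0.0, 0.1, -1.4]
gripper_width: 0.316
grasp_force: 59.3
```

Call:
drive_tool:
  deltas:
    - {"gripper":255,"offset":[0,0,0.0005],"angular":[0,0,0]}
    - {"gripper":255,"offset":[0,0,0.0005],"angular":[0,0,0]}

```text
t: 15.8
eef_pos: [0.6454, -0.0322, 0.1405]
tool_rot: [0.0, 0.69, 0.724, 0.0]
contact_force: [-0.1, -0.5, 2.9]
gripper_width: 0.323
grasp_force: 59.9
```

Call:
drive_tool:
  deltas:
    - {"gripper":255,"offset":[0,0,0.0003],"angular":[0,0,0]}
    - {"gripper":255,"offset":[0,0,0.0003],"angular":[0,0,0]}

```text
t: 16.0
eef_pos: [0.6454, -0.0321, 0.1405]
tool_rot: [0.0, 0.69, 0.724, -0.0]
contact_force: [-2.4, 1.1, 5.4]
gripper_width: 0.32
grasp_force: 60.5
```

Call:
drive_tool:
  deltas:
    - {"gripper":150,"offset":[0,0,0],"angular":[0,0,0]}
    - {"gripper":120,"offset":[0,0,0],"angular":[0,0,0]}
    - {"gripper":60,"offset":[0,0,0],"angular":[0,0,0]}
    - {"gripper":0,"offset":[0,0,0],"angular":[0,0,0]}
    - {"gripper":0,"offset":[0,0,0],"angular":[0,0,0]}

```text
t: 16.5
eef_pos: [0.6453, -0.0322, 0.1397]
tool_rot: [-0.0, 0.69, 0.724, -0.0]
contact_force: [0.1, 0.2, 0.6]
gripper_width: 0.995
grasp_force: 0.0
```

Call:
drive_tool:
  deltas:
    - {"gripper":0,"offset":[0,0,-0.02],"angular":[0,0,0]}
    - {"gripper":0,"offset":[0,0,-0.06],"angular":[0,0,0]}
    - {"gripper":0,"offset":[0,0,-0.11],"angular":[0,0,0]}
    - {"gripper":0,"offset":[0,0,-0.11],"angular":[0,0,0]}
    - {"gripper":0,"offset":[0,0,-0.11],"angular":[0,0,0]}

```text
t: 17.0
eef_pos: [0.646, -0.0322, 0.2514]
tool_rot: [0.001, 0.69, 0.724, 0.001]
contact_force: [0.1, -0.1, -1.4]
gripper_width: 0.997
grasp_force: 0.0
```

Run:
```python
from h import *
go([.4408,-.142,.22],68.2)
```

```text
t 17.0 p [ 0.646  -0.0322  0.2514] offset [-0.0997 -0.2104  0.0308] dist 0.2348707238364598 angular [ 0.0042 -0.0003  0.5464] F [ 0.0857 -0.0802 -1.3507] w 0.9973315617564499 gf 0.0
```

Call:
drive_tool:
  deltas:
    - {"gripper":0,"offset":[-0.02,-0.04,0],"angular":[0,0,0]}
    - {"gripper":0,"offset":[-0.04,-0.084,0],"angular":[0,0,0.13]}
    - {"gripper":0,"offset":[-0.06,-0.127,0],"angular":[0,0,0.27]}
    - {"gripper":0,"offset":[-0.08,-0.169,0.01],"angular":[0,0,0.41]}
    - {"gripper":0,"offset":[-0.0997,-0.2104,0.031],"angular":[0,0,0.546]}

```text
t: 17.5
eef_pos: [0.4386, -0.1428, 0.2186]
tool_rot: [0.0, 0.829, 0.559, 0.0]
contact_force: [1.1, -0.6, -1.0]
gripper_width: 0.999
grasp_force: 0.0
```

Call:
drive_tool:
  deltas:
    - {"gripper":0,"offset":[0,0,0],"angular":[0,0,0]}
    - {"gripper":0,"offset":[0,0,0],"angular":[0,0,0]}
    - {"gripper":0,"offset":[0,0,0],"angular":[0,0,0]}

```text
t: 17.8
eef_pos: [0.4413, -0.1414, 0.2189]
tool_rot: [-0.0, 0.828, 0.561, 0.0]
contact_force: [-0.2, -0.5, 1.1]
gripper_width: 1.003
grasp_force: 0.0
```

Run:
```python
from h import *
go([.4408,-.142,.104],68.2)
wrist('red','r2')
```

```text
t 17.8 p [ 0.4413 -0.1414  0.2189] offset [-0.0009 -0.0003  0.1149] dist 0.11492082640450654 angular [ 0.0005 -0.001   0.0024] F [-0.2323 -0.4648  1.0834] w 1.0025472765216221 gf 0.0
red [323.245  250.5341] [ 0.4422 -0.1409] [46.8983 27.2088] 68.09232330322266
```

Call:
drive_tool:
  deltas:
    - {"gripper":0,"offset":[-0.0006,-0.0003,0.03],"angular":[0,0,0]}
    - {"gripper":0,"offset":[-0.0006,-0.0003,0.07],"angular":[0,0,0]}
    - {"gripper":0,"offset":[-0.0006,-0.0003,0.1],"angular":[0,0,0]}
    - {"gripper":0,"offset":[-0.0006,-0.0003,0.115],"angular":[0,0,0]}
    - {"gripper":0,"offset":[-0.0006,-0.0003,0.115],"angular":[0,0,0]}

```text
t: 18.35
eef_pos: [0.4399, -0.1411, 0.1021]
tool_rot: [-0.002, 0.827, 0.562, -0.001]
contact_force: [-0.4, -0.8, -0.2]
gripper_width: 0.999
grasp_force: 0.0
```

Call:
drive_tool:
  deltas:
    - {"gripper":0,"offset":[0,0,0],"angular":[0,0,0]}
    - {"gripper":0,"offset":[0,0,0],"angular":[0,0,0]}

```text
t: 18.55
eef_pos: [0.4412, -0.1421, 0.105]
tool_rot: [0.001, 0.828, 0.561, 0.001]
contact_force: [-0.8, -0.3, -0.0]
gripper_width: 1.002
grasp_force: 0.0
```

Run:
```python
from h import *
go([.4411,-.142,.104],68.2)
```

```text
t 18.55 p [ 0.4412 -0.1421  0.105 ] offset [ 0.0001 -0.0001  0.001 ] dist 0.001030790934206265 angular [ 0.0029 -0.0007  0.0015] F [-0.8243 -0.2925 -0.0499] w 1.0021343184497424 gf 0.0
```

Call:
drive_tool:
  deltas:
    - {"gripper":60,"offset":[0,0,0],"angular":[0,0,0]}
    - {"gripper":110,"offset":[0,0,0],"angular":[0,0,0]}
    - {"gripper":150,"offset":[0,0,0],"angular":[0,0,0]}
    - {"gripper":180,"offset":[0,0,0],"angular":[0,0,0]}
    - {"gripper":255,"offset":[0,0,0],"angular":[0,0,0]}
  grip_force: 40

```text
t: 19.05
eef_pos: [0.44, -0.1425, 0.1042]
tool_rot: [0.0, 0.828, 0.561, 0.0]
contact_force: [-0.9, -0.4, 1.4]
gripper_width: 0.321
grasp_force: 46.2
```

Call:
drive_tool:
  deltas:
    - {"gripper":255,"offset":[0,0,0],"angular":[0,0,0]}
    - {"gripper":255,"offset":[0,0,0],"angular":[0,0,0]}
    - {"gripper":255,"offset":[0,0,0],"angular":[0,0,0]}

```text
t: 19.35
eef_pos: [0.4401, -0.1424, 0.1042]
tool_rot: [0.0, 0.828, 0.561, 0.0]
contact_force: [0.6, -0.8, 5.3]
gripper_width: 0.32
grasp_force: 46.6
```

Call:
drive_tool:
  deltas:
    - {"gripper":255,"offset":[0,0,-0.01],"angular":[0,0,0]}
    - {"gripper":255,"offset":[0,0,-0.03],"angular":[0,0,0]}
    - {"gripper":255,"offset":[0,0,-0.055],"angular":[0,0,0]}
    - {"gripper":255,"offset":[0,0,-0.08],"angular":[0,0,0]}
    - {"gripper":255,"offset":[0,0,-0.08],"angular":[0,0,0]}

```text
t: 19.85
eef_pos: [0.4413, -0.1425, 0.1868]
tool_rot: [0.002, 0.828, 0.561, 0.002]
contact_force: [0.0, -0.0, -2.4]
gripper_width: 0.328
grasp_force: 45.8
```

Run:
```python
from h import *
go([.6423,.0423,.184],92.8)
```

```text
t 19.85 p [ 0.4413 -0.1425  0.1868] offset [0.2462 0.1181 0.0035] dist 0.2730497198033504 angular [ 0.0065  0.0009 -0.5461] F [ 0.0328 -0.0059 -2.4071] w 0.32780964897301407 gf 45.79878732562065
```

Call:
drive_tool:
  deltas:
    - {"gripper":255,"offset":[0.02,-0.001,0],"angular":[0,0,-0.05]}
    - {"gripper":255,"offset":[0.055,-0.004,0],"angular":[0,0,-0.18]}
    - {"gripper":255,"offset":[0.1,-0.007,0],"angular":[0,0,-0.33]}
    - {"gripper":255,"offset":[0.145,-0.01,0],"angular":[0,0,-0.46]}
    - {"gripper":255,"offset":[0.193,-0.013,0],"angular":[0,0,-0.546]}

```text
t: 20.35
eef_pos: [0.4989, 0.0427, 0.1831]
tool_rot: [-0.0, 0.689, 0.725, -0.001]
contact_force: [0.6, -0.2, -2.0]
gripper_width: 0.323
grasp_force: 45.7
```

Call:
drive_tool:
  deltas:
    - {"gripper":255,"offset":[0,0,0],"angular":[0,0,0]}
    - {"gripper":255,"offset":[0,0.02,0],"angular":[0,0,0]}
    - {"gripper":255,"offset":[0,0.05,0],"angular":[0,0,0]}
    - {"gripper":255,"offset":[0,0.08,0],"angular":[0,0,0]}
    - {"gripper":255,"offset":[0,0.1,0],"angular":[0,0,0]}

```text
t: 20.85
eef_pos: [0.6004, 0.0463, 0.1829]
tool_rot: [-0.0, 0.69, 0.724, -0.0]
contact_force: [0.0, 1.2, -1.8]
gripper_width: 0.322
grasp_force: 45.7
```

Call:
drive_tool:
  deltas:
    - {"gripper":255,"offset":[0,0,0],"angular":[0,0,0]}
    - {"gripper":255,"offset":[0,0,0],"angular":[0,0,0]}

```text
t: 21.05
eef_pos: [0.5984, 0.0465, 0.1828]
tool_rot: [-0.001, 0.69, 0.724, -0.001]
contact_force: [-0.4, -1.1, -2.0]
gripper_width: 0.323
grasp_force: 45.6
```

Run:
```python
from h import *
go([.6423,.0416,.184],92.8)
```

```text
t 21.05 p [0.5984 0.0465 0.1828] offset [-0.007   0.0436 -0.0013] dist 0.04420783091816675 angular [-0.0031 -0.0002 -0.0002] F [-0.4323 -1.0547 -1.9531] w 0.3234046985723336 gf 45.627533197402954
```

Call:
drive_tool:
  deltas:
    - {"gripper":255,"offset":[-0.003,0.02,0],"angular":[0,0,0]}
    - {"gripper":255,"offset":[-0.0065,0.043,0],"angular":[0,0,0]}
    - {"gripper":255,"offset":[-0.0065,0.043,0.02],"angular":[0,0,0]}
    - {"gripper":255,"offset":[-0.0065,0.043,0.045],"angular":[0,0,0]}
    - {"gripper":255,"offset":[-0.0065,0.043,0.068],"angular":[0,0,0]}

```text
t: 21.55
eef_pos: [0.6411, 0.0419, 0.1147]
tool_rot: [-0.0, 0.69, 0.724, -0.001]
contact_force: [0.4, 0.9, -1.7]
gripper_width: 0.32
grasp_force: 45.7
```

Call:
drive_tool:
  deltas:
    - {"gripper":255,"offset":[0,0,0],"angular":[0,0,0]}
    - {"gripper":255,"offset":[0,0,0],"angular":[0,0,0]}
    - {"gripper":255,"offset":[0,0,0],"angular":[0,0,0]}

```text
t: 21.85
eef_pos: [0.6429, 0.0424, 0.1174]
tool_rot: [0.001, 0.69, 0.724, 0.001]
contact_force: [-0.1, 1.1, -1.5]
gripper_width: 0.325
grasp_force: 45.6
```

Run:
```python
from h import *
go([.6423,.0416,.1082],92.8)
```

```text
t 21.85 p [0.6429 0.0424 0.1174] offset [-0.0008 -0.0007  0.0092] dist 0.009226905124727817 angular [ 0.0021 -0.0002  0.    ] F [-0.0949  1.0581 -1.517 ] w 0.32466055449975884 gf 45.59531584382057
```

Call:
drive_tool:
  deltas:
    - {"gripper":255,"offset":[-0.0008,-0.0004,0.002],"angular":[0,0,0]}
    - {"gripper":255,"offset":[-0.0008,-0.0004,0.004],"angular":[0,0,0]}
    - {"gripper":255,"offset":[-0.0008,-0.0004,0.006],"angular":[0,0,0]}
    - {"gripper":255,"offset":[-0.0008,-0.0004,0.006],"angular":[0,0,0]}
    - {"gripper":255,"offset":[-0.0008,-0.0004,0.006],"angular":[0,0,0]}

```text
t: 22.35
eef_pos: [0.6422, 0.0414, 0.11]
tool_rot: [-0.0, 0.69, 0.724, -0.0]
contact_force: [0.8, -0.3, -1.1]
gripper_width: 0.323
grasp_force: 45.6
```

Run:
```python
from h import *
go([.6423,.0416,.1082],92.8)
```

```text
t 22.35 p [0.6422 0.0414 0.11  ] offset [0.0002 0.0001 0.0018] dist 0.0017825758893337557 angular [-0.0001  0.     -0.0001] F [ 0.7748 -0.2625 -1.0846] w 0.32278224675852607 gf 45.61723843216896
```

Call:
drive_tool:
  deltas:
    - {"gripper":255,"offset":[0,0,0.0007],"angular":[0,0,0]}
    - {"gripper":255,"offset":[0,0,0.0014],"angular":[0,0,0]}
    - {"gripper":255,"offset":[0,0,0.0014],"angular":[0,0,0]}

```text
t: 22.65
eef_pos: [0.6421, 0.0413, 0.1085]
tool_rot: [-0.0, 0.69, 0.724, -0.0]
contact_force: [-0.6, 1.0, -2.7]
gripper_width: 0.325
grasp_force: 45.6
```

Call:
drive_tool:
  deltas:
    - {"gripper":255,"offset":[0,0,0.0005],"angular":[0,0,0]}
    - {"gripper":255,"offset":[0,0,0.0005],"angular":[0,0,0]}

```text
t: 22.85
eef_pos: [0.6422, 0.0414, 0.1083]
tool_rot: [0.0, 0.69, 0.724, 0.0]
contact_force: [-0.9, -0.4, 0.7]
gripper_width: 0.317
grasp_force: 45.8
```

Call:
drive_tool:
  deltas:
    - {"gripper":255,"offset":[0,0,0.0003],"angular":[0,0,0]}
    - {"gripper":255,"offset":[0,0,0.0003],"angular":[0,0,0]}

```text
t: 23.05
eef_pos: [0.6422, 0.0414, 0.1083]
tool_rot: [0.0, 0.69, 0.724, -0.0]
contact_force: [-2.8, 0.4, 4.5]
gripper_width: 0.319
grasp_force: 46.6
```

Call:
drive_tool:
  deltas:
    - {"gripper":255,"offset":[0,0,0.0003],"angular":[0,0,0]}
    - {"gripper":255,"offset":[0,0,0.0003],"angular":[0,0,0]}

```text
t: 23.25
eef_pos: [0.6423, 0.0414, 0.1083]
tool_rot: [0.0, 0.69, 0.724, -0.0]
contact_force: [-3.0, -1.1, 7.2]
gripper_width: 0.322
grasp_force: 47.0
```

Call:
drive_tool:
  deltas:
    - {"gripper":150,"offset":[0,0,0],"angular":[0,0,0]}
    - {"gripper":120,"offset":[0,0,0],"angular":[0,0,0]}
    - {"gripper":60,"offset":[0,0,0],"angular":[0,0,0]}
    - {"gripper":0,"offset":[0,0,0],"angular":[0,0,0]}
    - {"gripper":0,"offset":[0,0,0],"angular":[0,0,0]}

```text
t: 23.75
eef_pos: [0.6422, 0.0414, 0.1073]
tool_rot: [-0.0, 0.69, 0.724, 0.0]
contact_force: [-0.5, -0.6, -0.2]
gripper_width: 0.992
grasp_force: 0.0
```

Call:
drive_tool:
  deltas:
    - {"gripper":0,"offset":[0,0,-0.02],"angular":[0,0,0]}
    - {"gripper":0,"offset":[0,0,-0.06],"angular":[0,0,0]}
    - {"gripper":0,"offset":[0,0,-0.11],"angular":[0,0,0]}
    - {"gripper":0,"offset":[0,0,-0.132],"angular":[0,0,0]}
    - {"gripper":0,"offset":[0,0,-0.132],"angular":[0,0,0]}

```text
t: 24.25
eef_pos: [0.6441, 0.0421, 0.244]
tool_rot: [0.002, 0.69, 0.724, 0.003]
contact_force: [-0.8, -0.1, 1.2]
gripper_width: 0.999
grasp_force: 0.0
```

Run:
```python
from h import *
go([*above((.475,.141),107.5),.24],107.5)
```

```text
t 24.25 p [0.6441 0.0421 0.244 ] offset [ 0.0432 -0.1474  0.0029] dist 0.1536182255848566 angular [ 0.0097  0.0007 -0.3269] F [-0.7565 -0.1087  1.2359] w 0.9990003692180663 gf 0.0
```

Call:
drive_tool:
  deltas:
    - {"gripper":0,"offset":[0.013,-0.045,0],"angular":[0,0,-0.1]}
    - {"gripper":0,"offset":[0.026,-0.09,0],"angular":[0,0,-0.2]}
    - {"gripper":0,"offset":[0.043,-0.147,0],"angular":[0,0,-0.327]}
    - {"gripper":0,"offset":[0.043,-0.147,0],"angular":[0,0,-0.327]}
    - {"gripper":0,"offset":[0.043,-0.147,0],"angular":[0,0,-0.327]}

```text
t: 24.75
eef_pos: [0.4915, 0.0772, 0.2389]
tool_rot: [-0.0, 0.591, 0.807, -0.001]
contact_force: [0.9, -0.5, -0.2]
gripper_width: 1.002
grasp_force: 0.0
```

Call:
drive_tool:
  deltas:
    - {"gripper":0,"offset":[0,0,0],"angular":[0,0,0]}
    - {"gripper":0,"offset":[0,0,0],"angular":[0,0,0]}

```text
t: 24.95
eef_pos: [0.4948, 0.0767, 0.2394]
tool_rot: [0.0, 0.592, 0.806, 0.0]
contact_force: [-0.1, -0.2, -0.5]
gripper_width: 1.001
grasp_force: 0.0
```

Run:
```python
from h import *
wrist('yellow','y3')
go([.475,.141,.085],107.5)
```

```text
yellow [323.581  136.0286] [0.4762 0.1419] [44.9488 27.3348] -72.54544830322266
t 25.0 p [0.4947 0.0768 0.2394] offset [0.0671 0.0003 0.1544] dist 0.1683470743161184 angular [ 0.0008 -0.0007 -0.002 ] F [ 0.5558  0.08   -0.6887] w 1.0011636255994423 gf 0.0
```

Call:
drive_tool:
  deltas:
    - {"gripper":0,"offset":[0.04,0.0013,0],"angular":[0,0,0]}
    - {"gripper":0,"offset":[0.0675,0.0013,0.03],"angular":[0,0,0]}
    - {"gripper":0,"offset":[0.0675,0.0013,0.07],"angular":[0,0,0]}
    - {"gripper":0,"offset":[0.0675,0.0013,0.11],"angular":[0,0,0]}
    - {"gripper":0,"offset":[0.0675,0.0013,0.14],"angular":[0,0,0]}

```text
t: 25.5
eef_pos: [0.4744, 0.1418, 0.097]
tool_rot: [-0.001, 0.591, 0.806, -0.001]
contact_force: [0.8, -0.0, 0.7]
gripper_width: 1.002
grasp_force: 0.0
```

Call:
drive_tool:
  deltas:
    - {"gripper":0,"offset":[0,0,0.01],"angular":[0,0,0]}
    - {"gripper":0,"offset":[0,0,0.012],"angular":[0,0,0]}
    - {"gripper":0,"offset":[0,0,0.012],"angular":[0,0,0]}

```text
t: 25.8
eef_pos: [0.4751, 0.1423, 0.0882]
tool_rot: [0.0, 0.591, 0.806, 0.001]
contact_force: [0.2, -0.0, 0.1]
gripper_width: 1.0
grasp_force: 0.0
```

Run:
```python
from h import *
go([.4758,.1416,.086],107.5)
```

```text
t 25.8 p [0.4751 0.1423 0.0882] offset [-0.0009  0.0005  0.0022] dist 0.0023818257195974317 angular [ 0.0016 -0.0003 -0.0002] F [ 0.1772 -0.0269  0.083 ] w 0.9995688697873295 gf 0.0
```

Call:
drive_tool:
  deltas:
    - {"gripper":60,"offset":[-0.0006,0.0004,0.001],"angular":[0,0,0]}
    - {"gripper":110,"offset":[-0.0006,0.0004,0.001],"angular":[0,0,0]}
    - {"gripper":150,"offset":[-0.0006,0.0004,0.001],"angular":[0,0,0]}
    - {"gripper":180,"offset":[-0.0006,0.0004,0.001],"angular":[0,0,0]}
    - {"gripper":255,"offset":[-0.0006,0.0004,0.001],"angular":[0,0,0]}
  grip_force: 40

```text
t: 26.3
eef_pos: [0.4752, 0.1415, 0.0871]
tool_rot: [0.0, 0.591, 0.806, 0.0]
contact_force: [-0.3, -0.5, 5.8]
gripper_width: 0.324
grasp_force: 40.0
```

Call:
drive_tool:
  deltas:
    - {"gripper":255,"offset":[0,0,0],"angular":[0,0,0]}
    - {"gripper":255,"offset":[0,0,0],"angular":[0,0,0]}
    - {"gripper":255,"offset":[0,0,0],"angular":[0,0,0]}

```text
t: 26.6
eef_pos: [0.4752, 0.1415, 0.0871]
tool_rot: [0.0, 0.591, 0.806, 0.0]
contact_force: [-1.4, -1.1, 6.9]
gripper_width: 0.323
grasp_force: 40.0
```

Call:
drive_tool:
  deltas:
    - {"gripper":255,"offset":[0,0,-0.01],"angular":[0,0,0]}
    - {"gripper":255,"offset":[0,0,-0.03],"angular":[0,0,0]}
    - {"gripper":255,"offset":[0,0,-0.05],"angular":[0,0,0]}
    - {"gripper":255,"offset":[0,0,-0.06],"angular":[0,0,0]}
    - {"gripper":255,"offset":[0,0,-0.06],"angular":[0,0,0]}

```text
t: 27.1
eef_pos: [0.4755, 0.1417, 0.1479]
tool_rot: [0.001, 0.591, 0.806, 0.001]
contact_force: [-0.2, 0.4, -0.8]
gripper_width: 0.325
grasp_force: 39.5
```

Run:
```python
from h import *
go([.6387,.1172,.146],92.8)
```

```text
t 27.1 p [0.4755 0.1417 0.1479] offset [-0.0724  0.1483  0.0023] dist 0.16505336603740026 angular [ 0.0036 -0.0001  0.3264] F [-0.2329  0.4129 -0.7827] w 0.3245526513664034 gf 39.48629826307297
```

Call:
drive_tool:
  deltas:
    - {"gripper":255,"offset":[-0.01,0.02,0],"angular":[0,0,0.08]}
    - {"gripper":255,"offset":[-0.028,0.058,0],"angular":[0,0,0.2]}
    - {"gripper":255,"offset":[-0.048,0.098,0],"angular":[0,0,0.326]}
    - {"gripper":255,"offset":[-0.066,0.135,0],"angular":[0,0,0.326]}
    - {"gripper":255,"offset":[-0.072,0.148,0],"angular":[0,0,0.326]}

```text
t: 27.6
eef_pos: [0.6411, 0.1153, 0.1452]
tool_rot: [0.001, 0.691, 0.723, 0.0]
contact_force: [0.1, 0.1, -1.5]
gripper_width: 0.326
grasp_force: 39.7
```

Call:
drive_tool:
  deltas:
    - {"gripper":255,"offset":[0,0,0],"angular":[0,0,0]}
    - {"gripper":255,"offset":[0,0,0.02],"angular":[0,0,0]}
    - {"gripper":255,"offset":[0,0,0.04],"angular":[0,0,0]}
    - {"gripper":255,"offset":[0,0,0.046],"angular":[0,0,0]}
    - {"gripper":255,"offset":[0,0,0.046],"angular":[0,0,0]}

```text
t: 28.1
eef_pos: [0.6358, 0.1174, 0.0991]
tool_rot: [-0.001, 0.689, 0.725, -0.001]
contact_force: [-0.3, -0.0, -1.0]
gripper_width: 0.32
grasp_force: 39.8
```

Run:
```python
from h import *
go([.6387,.1172,.0911],92.8)
```

```text
t 28.1 p [0.6358 0.1174 0.0991] offset [-0.0004  0.0029  0.008 ] dist 0.008473623489119038 angular [-0.0043  0.0007  0.0022] F [-0.3341 -0.0152 -0.9551] w 0.32038233580818026 gf 39.76763606071472
```

Call:
drive_tool:
  deltas:
    - {"gripper":255,"offset":[-0.0004,0.0015,0.002],"angular":[0,0,0]}
    - {"gripper":255,"offset":[-0.0004,0.0015,0.004],"angular":[0,0,0]}
    - {"gripper":255,"offset":[-0.0004,0.0015,0.005],"angular":[0,0,0]}
    - {"gripper":255,"offset":[-0.0004,0.0015,0.005],"angular":[0,0,0]}
    - {"gripper":255,"offset":[-0.0004,0.0015,0.005],"angular":[0,0,0]}

```text
t: 28.6
eef_pos: [0.6392, 0.117, 0.0958]
tool_rot: [0.0, 0.689, 0.724, 0.0]
contact_force: [0.3, 0.4, -0.2]
gripper_width: 0.324
grasp_force: 39.8
```

Run:
```python
from h import *
go([.6387,.1172,.0911],92.8)
```

```text
t 28.6 p [0.6392 0.117  0.0958] offset [ 0.0002 -0.0005  0.0047] dist 0.004704178678851028 angular [ 0.0005 -0.      0.0008] F [ 0.3452  0.3842 -0.175 ] w 0.32395949152923065 gf 39.76755201816559
```

Call:
drive_tool:
  deltas:
    - {"gripper":255,"offset":[0,-0.0003,0.001],"angular":[0,0,0]}
    - {"gripper":255,"offset":[0,-0.0003,0.002],"angular":[0,0,0]}
    - {"gripper":255,"offset":[0,-0.0003,0.003],"angular":[0,0,0]}
    - {"gripper":255,"offset":[0,-0.0003,0.004],"angular":[0,0,0]}
    - {"gripper":255,"offset":[0,-0.0003,0.004],"angular":[0,0,0]}

```text
t: 29.1
eef_pos: [0.6387, 0.117, 0.0913]
tool_rot: [-0.0, 0.689, 0.724, -0.0]
contact_force: [-0.5, 0.2, -1.5]
gripper_width: 0.323
grasp_force: 39.8
```

Call:
drive_tool:
  deltas:
    - {"gripper":255,"offset":[0,0,0.0005],"angular":[0,0,0]}
    - {"gripper":255,"offset":[0,0,0.0005],"angular":[0,0,0]}

```text
t: 29.3
eef_pos: [0.6388, 0.117, 0.0912]
tool_rot: [0.0, 0.689, 0.724, -0.0]
contact_force: [-1.5, 0.1, 2.2]
gripper_width: 0.324
grasp_force: 40.1
```

Call:
drive_tool:
  deltas:
    - {"gripper":255,"offset":[0,0,0.0004],"angular":[0,0,0]}
    - {"gripper":255,"offset":[0,0,0.0004],"angular":[0,0,0]}

```text
t: 29.5
eef_pos: [0.6388, 0.117, 0.0912]
tool_rot: [0.0, 0.689, 0.724, -0.0]
contact_force: [-2.0, -0.7, 6.0]
gripper_width: 0.325
grasp_force: 40.6
```

Call:
drive_tool:
  deltas:
    - {"gripper":255,"offset":[0,0,0.0003],"angular":[0,0,0]}
    - {"gripper":255,"offset":[0,0,0.0003],"angular":[0,0,0]}

```text
t: 29.7
eef_pos: [0.6388, 0.117, 0.0912]
tool_rot: [0.0, 0.689, 0.724, -0.0]
contact_force: [-3.3, -0.7, 7.3]
gripper_width: 0.323
grasp_force: 40.9
```

Call:
drive_tool:
  deltas:
    - {"gripper":150,"offset":[0,0,0],"angular":[0,0,0]}
    - {"gripper":120,"offset":[0,0,0],"angular":[0,0,0]}
    - {"gripper":60,"offset":[0,0,0],"angular":[0,0,0]}
    - {"gripper":0,"offset":[0,0,0],"angular":[0,0,0]}
    - {"gripper":0,"offset":[0,0,0],"angular":[0,0,0]}

```text
t: 30.2
eef_pos: [0.6388, 0.117, 0.0902]
tool_rot: [-0.0, 0.689, 0.724, -0.0]
contact_force: [0.6, -0.2, -0.2]
gripper_width: 0.996
grasp_force: 0.0
```

Call:
drive_tool:
  deltas:
    - {"gripper":0,"offset":[0,0,-0.02],"angular":[0,0,0]}
    - {"gripper":0,"offset":[0,0,-0.06],"angular":[0,0,0]}
    - {"gripper":0,"offset":[0,0,-0.11],"angular":[0,0,0]}
    - {"gripper":0,"offset":[0,0,-0.16],"angular":[0,0,0]}
    - {"gripper":0,"offset":[0,0,-0.21],"angular":[0,0,0]}

```text
t: 30.7
eef_pos: [0.6384, 0.117, 0.3022]
tool_rot: [-0.0, 0.689, 0.725, -0.0]
contact_force: [0.3, 0.2, 0.2]
gripper_width: 0.998
grasp_force: 0.0
```

Call:
drive_tool:
  deltas:
    - {"gripper":0,"offset":[-0.04,0,-0.02],"angular":[0,0,0]}
    - {"gripper":0,"offset":[-0.08,0,-0.05],"angular":[0,0,0]}
    - {"gripper":0,"offset":[-0.12,0,-0.05],"angular":[0,0,0]}
    - {"gripper":0,"offset":[-0.15,0,-0.05],"angular":[0,0,0]}
    - {"gripper":0,"offset":[-0.178,0,-0.05],"angular":[0,0,0]}

```text
t: 31.2
eef_pos: [0.6475, -0.063, 0.3505]
tool_rot: [0.0, 0.69, 0.724, -0.0]
contact_force: [0.9, 0.1, 0.5]
gripper_width: 0.999
grasp_force: 0.0
```

Call:
drive_tool:
  deltas:
    - {"gripper":0,"offset":[0,0,0],"angular":[0,0,0]}
    - {"gripper":0,"offset":[0,0,0],"angular":[0,0,0]}
    - {"gripper":0,"offset":[0,0,0],"angular":[0,0,0]}

```text
t: 31.5
eef_pos: [0.6475, -0.059, 0.3503]
tool_rot: [-0.0, 0.689, 0.725, 0.0]
contact_force: [0.2, 0.0, 0.6]
gripper_width: 0.999
grasp_force: 0.0
```

Run:
```python
from h import *
go([.647,-.061,.34],92.8)
for c in ("green","red","yellow"): wrist(c,"f_"+c)
```

```text
t 31.5 p [ 0.6475 -0.059   0.3503] offset [-0.002  -0.0006  0.0103] dist 0.010495199281510374 angular [-0.     -0.0012  0.0035] F [0.1762 0.039  0.608 ] w 0.9994174696968938 gf 0.0
green [321.0798 184.8589] [ 0.6458 -0.0326] [45.4396 27.8375] -87.06391263008118
red [321.026  101.4675] [0.642  0.0419] [45.3395 27.0083] -87.05742764472961
yellow [321.7113  29.1831] [0.6386 0.1168] [47.7946 27.9324] -87.28060722351074
```

View pics/f_yellow.png

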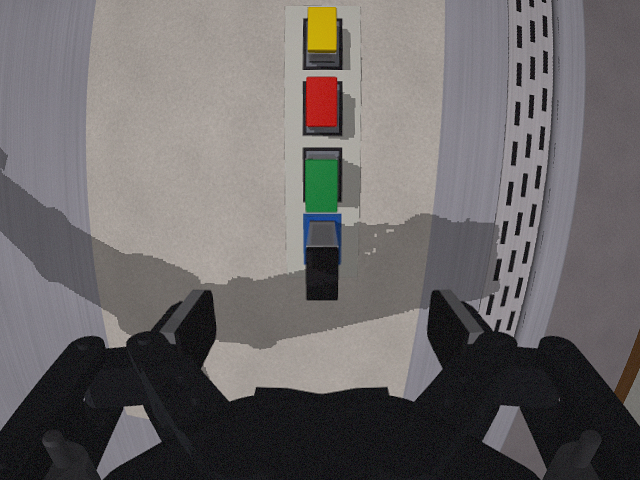

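The wrist view shows yellow (322,30), red (322,102), green (321,185) and black (322,273) upright and square in line on their marks. The measured centres of green, red and yellow are within 1 mm. The gripper is clear, so I'm handing in.

```bash
python3 -c "
from station import bot
print(bot.hand_in())"
```

```text
the job is handed in; nothing more can be done
None
```

The job is handed in, but no verdict came back: all four cassettes stand upright on their marks in height order (black on blue, then green, red, yellow) with the gripper clear at about 31.5 s. The wrist camera put green, red and yellow within 1 mm of centre; I checked black only by eye, and I never moved the arm near the bottle or the sleeve.

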